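Tip the carton into the labelling place

TASK

Tip the standing carton over with a push near its top so that it falls flat inside the taped outline on the bench, then push it sideways with the fingertips until its long side lies flush against the metal fence, still wholly inside the outline. Do not grip, lift or carry the carton, and leave the can, the jar and the tape roll standing where they are.

Things in the scene. Friction and masses are not known exactly. Their poses are not given: they have to be found in the camera images.
- place: Labelling place, fixed, position and heading vary: a rectangle of flat pale tape, closed on its fourth side by a low metal fence. Origin on the bench at the rectangle's middle; x square to the fence and towards it (roughly away from the robot), y along it. Clear inside: x -80 to +80 mm, y -135 to +135 mm; 12 mm wide tape lies just outside that on both ends and on the side away from the fence.
- carton: Closed brown cardboard carton, 80 mm wide (x), 50 mm thick (y), 170 mm tall (z), 0.25 to 0.5 kg. Origin: centre of its underside as it stands. It starts upright astride one end line of the outline, +y or -y end (centre about 140 mm from the place's middle along y, within 15 mm of it in x), a broad face turned inwards within 7 degrees.
- carton_top (a point): Centre of the carton's top face as it stands, 170 mm along the carton's z from its origin; once it lies, the centre of its far end face. Pushed inwards at 120 mm height or more, the carton tips about its lower inner edge; past 17 degrees of lean it falls by itself.
- carton_mid (a point): Middle of the carton: 85 mm above the bench while it stands, 25 mm when it lies on a broad face. After the fall the carton lies about 15 to 60 mm short of the fence; it slides on the bench at a push of about 2 to 6 N. If one end meets the fence first, a push of up to 15 N nearer the other end closes the gap.
- fence_face (a point): Middle of the fence's face at its foot, at x = 80 mm of the place. The fence is bare aluminium, fixed, 12 mm thick, 30 mm high, 290 mm long, with a 3 mm thick foot behind it out to x = 132 mm.
- can: Bystander: upright round metal can with a paper band, 56 mm in diameter, 150 mm tall, standing on the outline's other end line, opposite the carton (centre about 140 mm from the middle). Origin at the centre of its underside. The falling carton's top comes down about 20 to 60 mm short of it.
- jar: Bystander: glass jar with a metal cap, 60 mm in diameter, 75 mm tall, standing beyond the fence. Origin at the centre of its underside.
- roll: Bystander: brown tape roll lying flat, 80 mm in diameter with a 54 mm hole, 36 mm high, beyond the fence. Origin at the centre of its underside.

How it is judged:
By the outcome, as a careful person would: the job done as asked, in the order asked, and still so for the second after the job is handed in, with the robot touching nothing.
It also fails if it takes over 51 s, if anything falls off the work surface, if the arm or the gripper's body presses on something with over 40 N, if the wrist force passes 120 N, or if a joint passes its speed limit or range.

ROBOT

A 6-joint arm with a two-finger parallel gripper is mounted at the origin on the work surface. World frame = base frame: x ahead of the robot, y to its left, z up, the work surface at z = 0. Lengths are in m, angles in rad, forces in N, time in s.
With the tool pointing down it reaches from about 0.275 to 0.725 m from the base axis. Payload 15.9 kg.
Tool frame: the origin (TCP) lies midway between the tips of the shut fingers; the grasp point (between the pads) lies r.pinch_z behind it (r.pinch_z is the distance from the TCP to the grasp point, in m); z points along the fingers, y is the line along which they close (so a half turn about z gives the same grasp; the last joint's range is limited). The gripper opens to 85 mm and grips with 20 to 120 N. Pads are 22 mm wide; open, the fingers measure 114 mm over their backs; the gripper's body (76 mm by 85 mm) begins 54 mm behind the grasp point. The pads swing forward as they close: fully open they stand 13 mm farther back than shut.
Start: joints at [-1.307, 0.213, -0.034, 1.323, 0, 1.571], TCP at [0.13, -0.483, 0.231] pointing down, gripper open.
Joint ranges: [-2.98, 2.98], [-0.74, 1.72], [-1.14, 1.35], [-2.1, 2.04], [-1.57, 1.44], [-3.14, 3.14]. Speed limits (rad/s): [1.89, 1.89, 2.39, 2.57, 3.14, 3.14].

INTERFACE

Orientations are given as a unit quaternion [w, x, y, z].
In Python, from plant import r gives the robot as it stands.
- The arm moves only by the tool arm_command, never from a script. Its argument "series" is a list of rows, each a list of 6 numbers: the shift along the tool's x, y, z in cm, then the turn, a rotation vector about the tool's x, y, z in rad. In form: [[dx, dy, dz, wx, wy, wz], ...]. A call has exactly 8 rows; each row shifts and turns the commanded pose from where the row before left it, along the tool's axes as they then stand; what a row does not reach is not made up. A row lasts 1/10 s, in which the tool goes at most 50 mm and 8.59 degrees, less where a joint would pass 70% of its speed; a pose out of reach is approached as far as the arm can. A call is refused whole if a number of a shift passes 5 or a number of a turn 0.15, either way. A call with a gripper value outside its range is refused whole. "claw" is the opening, from 0 (shut) to 1 (fully open), set as the call begins (left out, the last holds). The fingers move at their own pace and stop on an object; the grip force is fixed at half the most. Time passes only in rows, so rows that do not move let the fingers close, or fill a call up. It gives the time, the measured TCP pose, the force, the opening and the grip force at its end, in the units of the state.
- r.observe(): the state, without advancing time (a new reading comes with each control period).
- r.camera(name): name is "side" or "top" or "wrist"; returns a dict with "image" (400x640x3 uint8, red, green, blue), "camera_matrix" (3x3 intrinsics, pixels), "world_to_cam" (4x4, takes a point from world to camera coordinates). Camera axes: x right, y up, looking along -z (the intrinsics and any distortion apply to the point x, -y, -z); pixel columns grow to the right and rows downward; lengths in m; the calibration is good to about 2 mm. A picture is of the moment at which its call begins. There is no depth.
- r.finish_job(): hands the job in; it is judged then, once.
The state is a dict: "clock": time; "joint_pos": joint angles; "dq": joint speeds; "joint_efforts": joint torques, N m; "position": TCP position; "eef_rot": TCP orientation; "wrist_force": force on the tool from outside, world axes, zero at the start; "wrist_torque": the same for the moment, N m; "opening": finger opening in m; "gripper_force": force on a finger pad.
Only numpy, scipy, OpenCV 4.12 (cv2) and the standard library are available. Lean on these libraries where they do the work, as an engineer would, in place of code of your own. Each camera call takes 0.05 s, during which the arm holds its last target. There are 200 camera calls.

## Working session

There is one attempt and no reset: what is moved stays moved. The work goes in short steps, Python scripts to look and compute and a tool call to move; the robot and the scene stay as the last step left them, time stands still between calls to the robot, and variables do not carry over. Pictures are saved under pics/ and viewed, at most 10 in all, crops included, and the job is handed in when it is done.

Besides the shell and the picture viewer there is one more tool, called after ">>>" as name(argument=value, ...), one argument or row to a line, values as JSON. arm_command: Moves the arm, as the interface text tells. Its arguments: {"type":"object","properties":{"series":{"type":"array"},"claw":{"type":"number"}},"required":["series"]}

```bash
ls; mkdir -p pics
python3 - <<'E'
from plant import r
import cv2
print(r.observe(), r.pinch_z)
for n in ("top","side"):
    c=r.camera(n); cv2.imwrite(f"pics/{n}0.png",c["image"][:,:,::-1]); print(n,c["camera_matrix"],c["world_to_cam"],[k for k in c])
E
```

```text
pics
{'clock': 0.0, 'joint_pos': array([-1.30702079e+00,  2.13345480e-01, -3.50733172e-02,  1.32350603e+00,
        1.54319040e-05,  1.57079633e+00]), 'dq': array([ 6.13130072e-04, -1.67636988e-03, -6.81029382e-04,  3.37308779e-04,
        2.02053427e-05,  6.68405952e-04]), 'joint_efforts': array([ 6.23751854e-03, -6.86150265e+01,  4.87123668e+01,  1.72899506e-02,
        5.09388829e-04, -1.32242539e-05]), 'position': array([ 0.13027685, -0.48236604,  0.23081586]), 'eef_rot': array([-5.60364703e-04,  9.91315250e-01,  1.31505727e-01, -6.65532183e-05]), 'wrist_force': array([ 1.01047498, -0.02144579,  0.11564074]), 'wrist_torque': array([-0.01982685,  0.00096909, -0.0094341 ]), 'gripper_force': 0.0, 'opening': 0.08557927057219994} 0.0187
top [[406.90812852   0.         320.20068328]
 [  0.         406.90812852 193.48632359]
 [  0.           0.           1.        ]] [[-0.01106908 -0.99969741  0.02196719  0.02438063]
 [ 0.99685217 -0.00930748  0.07873452 -0.61221694]
 [-0.07850624  0.02276956  0.99665356 -0.92414197]
 [ 0.          0.          0.          1.        ]] ['image', 'camera_matrix', 'world_to_cam']
side [[382.67722193   0.         318.1414673 ]
 [  0.         382.67722193 201.86726799]
 [  0.           0.           1.        ]] [[ 0.72045261 -0.69326414 -0.01824471 -0.40895887]
 [ 0.5405357   0.54486388  0.64104954 -0.43234838]
 [-0.43447578 -0.47170773  0.76728262 -0.55776475]
 [ 0.          0.          0.          1.        ]] ['image', 'camera_matrix', 'world_to_cam']
```

View pics/top0.png

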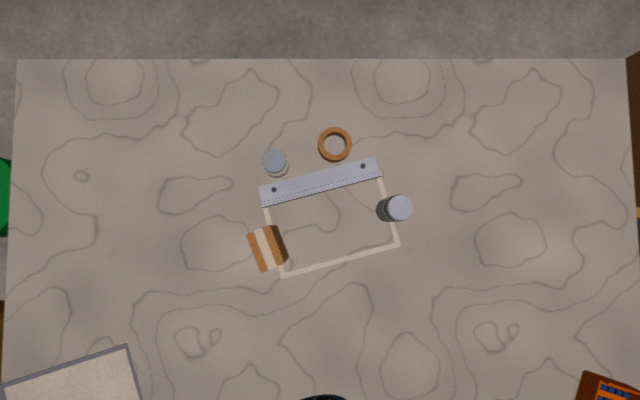

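View pics/side0.png

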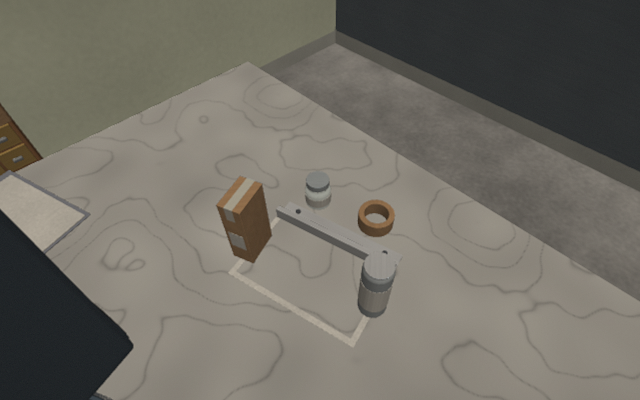

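The top view shows the carton at the +y (left) end, its top at about (267,248). The can top is at (398,208) and the fence runs (260,195)-(380,165). Outline corners are near (283,276) and (399,244). The side view agrees: carton top at (243,195), can (376,285), jar and roll behind the fence.

```bash
cat > h.py <<'E'
import numpy as np, cv2
def ray(c,uv,z):
    K,T=c["camera_matrix"],c["world_to_cam"]; R,t=T[:3,:3],T[:3,3]
    uv=np.atleast_2d(uv).astype(float)
    d=np.c_[(uv[:,0]-K[0,2])/K[0,0],-(uv[:,1]-K[1,2])/K[1,1],-np.ones(len(uv))]@R
    o=-R.T@t
    return o+d*((z-o[2])/d[:,2])[:,None]
def proj(c,p):
    K,T=c["camera_matrix"],c["world_to_cam"]
    q=np.atleast_2d(p)@T[:3,:3].T+T[:3,3]
    return np.c_[K[0,0]*q[:,0]/-q[:,2]+K[0,2],K[1,1]*-q[:,1]/-q[:,2]+K[1,2]]
E
python3 - <<'E'
from plant import r
from h import *
c=r.camera("top"); im=c["image"]; np.savez("top0.npz",**c)
hsv=cv2.cvtColor(im,cv2.COLOR_RGB2HSV)
for p in [(340,262),(340,230),(268,250),(250,245),(320,183),(398,208),(276,258),(391,215),(275,230)]: print(p,im[p[1],p[0]],hsv[p[1],p[0]])
cr=im[110:290,230:430,::-1]; cv2.imwrite("pics/crop0.png",cv2.resize(cr,None,fx=4,fy=3.3,interpolation=cv2.INTER_CUBIC)[:600])
cv2.imwrite("pics/crop0.png",cv2.resize(im[140:290,240:420,::-1],None,fx=4,fy=4,interpolation=cv2.INTER_CUBIC))
E
```

```text
(340, 262) [175 159 147] [ 13  41 175]
(340, 230) [150 136 126] [ 13  41 150]
(268, 250) [178 163 142] [ 17  52 178]
(250, 245) [143 111  89] [ 12  96 143]
(320, 183) [154 154 162] [120  13 162]
(398, 208) [156 152 163] [131  17 163]
(276, 258) [150 105  63] [ 14 148 150]
(391, 215) [130 125 131] [145  12 131]
(275, 230) [73 51 34] [ 13 136  73]
```

View pics/crop0.png

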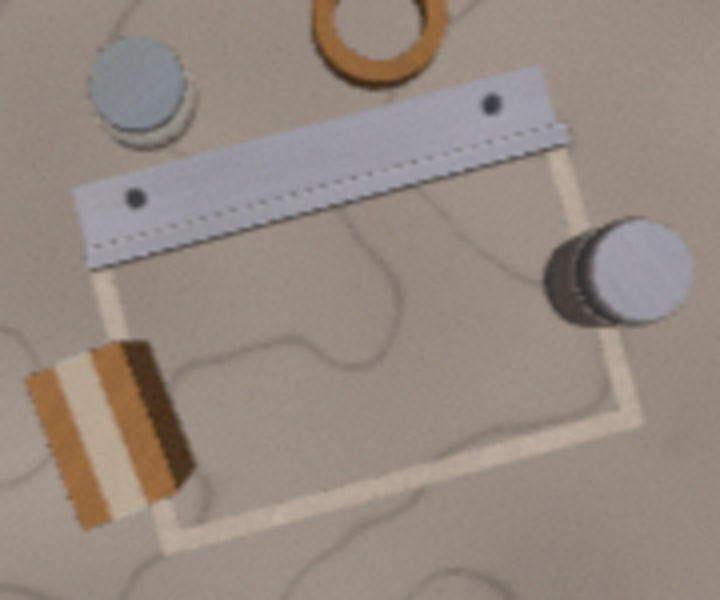

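The crop (4x, offset (240,140)) shows the carton top corners at about (25,378), (125,341), (175,497), (85,530). The outline's outer near corners are at (168,552) and (642,422). The fence front edge runs (90,270)-(568,143), and the can top is at (641,271).

```bash
cat >> h.py <<'E'
def top_place():
    c=np.load("top0.npz"); f=lambda p:np.array(p)/4+[239.6,139.6]
    tp=ray(c,f([(168,552),(642,422)]),0.0)[:,:2]
    fe=ray(c,f([(90,270),(568,143)]),0.03)[:,:2]
    return c,f,tp,fe
PL=None
E
python3 - <<'E'
from h import *
c,f,tp,fe=top_place()
im=c["image"]; hsv=cv2.cvtColor(im,cv2.COLOR_RGB2HSV)
# refine near tape strip centre line and ends of tape via mask
m=((hsv[...,2]>160)&(hsv[...,1]>25)&(hsv[...,0]<25)).astype(np.uint8)
m[:150]=0; m[290:]=0; m[:,:240]=0; m[:,420:]=0
def fit(poly,z):
    k=np.zeros_like(m); cv2.fillPoly(k,[np.int32(poly)],1); v,u=np.nonzero(k&m)
    P=ray(c,np.c_[u,v],z)[:,:2].astype(np.float32); l=cv2.fitLine(P,cv2.DIST_HUBER,0,1e-4,1e-4).ravel(); return l,len(P)
print("near",fit([(290,266),(394,238),(397,250),(290,282)],0))
print("right",fit([(376,176),(388,176),(388,192),(380,194)],0),fit([(388,222),(402,222),(402,240),(390,240)],0))
print("tape corners",tp,np.linalg.norm(tp[1]-tp[0]),"fence",fe,np.linalg.norm(fe[1]-fe[0]))
for n,v in(("tape",tp),("fence",fe)): d=v[0]-v[1]; print(n,np.degrees(np.arctan2(d[1],d[0])))
ct=ray(c,f([(25,378),(125,341),(178,496),(85,530)]),0.17)[:,:2]
print("carton",ct,ct.mean(0),[np.linalg.norm(ct[i]-ct[(i+1)%4]) for i in range(4)],[np.degrees(np.arctan2(*(ct[i]-ct[j])[::-1])) for i,j in((0,3),(1,2),(0,1),(3,2))])
print("can",ray(c,f([(641,271)]),.15),"jar",ray(c,f([(138,84)]),.075),"roll",ray(c,f([(378,18)]),.036))
print("cam",-c["world_to_cam"][:3,:3].T@c["world_to_cam"][:3,3])
E
```

```text
near (array([ 0.2526258 , -0.96756405,  0.45878372, -0.03421257], dtype=float32), 629)
right (array([ 0.9549244 ,  0.29684916,  0.6318178 , -0.12882747], dtype=float32), 98) (array([ 0.9626669 ,  0.27068874,  0.5228613 , -0.15739167], dtype=float32), 104)
tape corners [[ 0.41727179  0.1103317 ]
 [ 0.48957759 -0.17086301]] 0.29034219646914206 fence [[ 0.58177419  0.15235721]
 [ 0.65301348 -0.12532703]] 0.2866767816326222
tape 104.42050363759017
fence 104.38879086575608
carton [[0.5229872  0.16708515]
 [0.54040264 0.11852019]
 [0.46519117 0.09300372]
 [0.44951171 0.1379506 ]] [0.49452318 0.12913991] [np.float64(0.05159315185123535), np.float64(0.0794220143406086), np.float64(0.04760322746762714), np.float64(0.07904094625361255)] [np.float64(21.629352174794636), np.float64(18.74017288590601), np.float64(109.7278762158401), np.float64(109.23103086180564)]
can [[ 0.57287576 -0.13976505  0.15      ]] jar [[0.68233685 0.12050192 0.075     ]] roll [[ 0.726298   -0.01517366  0.036     ]]
cam [0.53800875 0.03971737 0.96871642]
```

Measured, with sizes checking out (carton 50x79 mm, tape corners 290 mm, fence 287 mm):

| Item | Value |
|---|---|
| Place origin | about (0.540, -0.007) |
| Place heading | 14.5° |
| Carton centre (world) | (0.4945, 0.129) |
| Carton position in place frame | (-10, +143) mm |
| Carton yaw relative to place | about +5° |

I'll swing round the base in an arc to the carton's outer side.

>>> arm_command(
  series=[
    [4,0,-0.5,0,0,-0.08],
    [4,0,-0.5,0,0,-0.08],
    [4,0,-0.5,0,0,-0.08],
    [4,0,-0.5,0,0,-0.08],
    [4,0,-0.5,0,0,-0.08],
    [4,0,-0.5,0,0,-0.08],
    [4,0,-0.5,0,0,-0.08],
    [4,0,-0.5,0,0,-0.08],
  ],
  claw=0.4,
)

```text
clock: 0.95
position: [0.4007, -0.3186, 0.2712]
eef_rot: [-0.0, 0.899, 0.438, -0.0]
wrist_force: [0.4, -0.4, 0.4]
opening: 0.0343
gripper_force: 0.0
```

>>> arm_command(
  series=[
    [4,0,0,0,0,-0.08],
    [4,0,0,0,0,-0.08],
    [4,0,0,0,0,-0.08],
    [4,0,0,0,0,-0.08],
    [4,0,0,0,0,-0.08],
    [4,0,0,0,0,-0.08],
    [4,0,0,0,0,-0.08],
    [4,0,0,0,0,-0.08],
  ],
)

```text
clock: 1.75
position: [0.5186, -0.0269, 0.271]
eef_rot: [-0.0, 0.715, 0.699, -0.0]
wrist_force: [-0.2, -0.4, -0.3]
opening: 0.0342
gripper_force: 0.0
```

```bash
cat >> h.py <<'E'
from scipy.spatial.transform import Rotation as Ro
O=np.array([.5399,-.0070]); A=np.radians(14.5)
E=np.array([[np.cos(A),np.sin(A)],[-np.sin(A),np.cos(A)]])  # world->place
def st(r,tgt=None):
    s=r.observe(); q=s["eef_rot"]; R=Ro.from_quat([q[1],q[2],q[3],q[0]]).as_matrix()
    print("t",s["clock"],"pos",s["position"].round(4),"place mm",(E@(s["position"][:2]-O)*1e3).round(1),"xyaw",np.degrees(np.arctan2(R[1,0],R[0,0])).round(1),"zt",R[:,2].round(3),"q",s["joint_pos"].round(2),"F",s["wrist_force"].round(1),"op",s["opening"].round(4))
    if tgt is not None: print("shift cm",(R.T@(np.array(tgt)-s["position"])*100).round(2))
E
python3 -c "
from plant import r; from h import *
st(r,[.4695,.1998,.27])"
```

```text
Traceback (most recent call last):
  File "h.py", line 23, in st
    print("t",s["clock"],"pos",s["position"].round(4),"place mm",(E@(s["position"][:2]-O)*1e3).round(1),"xyaw",np.degrees(np.arctan2(R[1,0],R[0,0])).round(1),"zt",R[:,2].round(3),"q",s["joint_pos"].round(2),"F",s["wrist_force"].round(1),"op",s["opening"].round(4))
                                                                                                                                                                                                                                                  ^^^^^^^^^^^^^^^^^^
AttributeError: 'float' object has no attribute 'round'
```

>>> arm_command(
  series=[
    [3.9,-0.2,0,0,0,-0.06],
    [3.9,-0.2,0,0,0,-0.06],
    [3.9,-0.2,0,0,0,-0.06],
    [3.9,-0.2,0,0,0,-0.06],
    [3.9,-0.2,0,0,0,-0.06],
    [3.9,-0.2,0,0,0,-0.06],
    [0,0,0,0,0,0],
    [0,0,0,0,0,0],
  ],
)

```text
clock: 2.55
position: [0.4777, 0.2016, 0.2711]
eef_rot: [-0.0, 0.58, 0.815, -0.0]
wrist_force: [0.4, -0.3, 0.5]
opening: 0.0341
gripper_force: 0.0
```

```bash
sed -i 's/s\["opening"\].round(4)/round(s["opening"],4)/' h.py; python3 -c "
from plant import r; from h import *
st(r,[.4695,.1998,.13])"
```

```text
t 2.55 pos [0.4777 0.2016 0.2711] place mm [ -8.  217.5] xyaw 109.2 zt [-0. -0. -1.] q [ 0.4   0.25  0.11  1.43 -0.    1.64] F [ 0.4 -0.3  0.5] op 0.0341
shift cm [ 0.11 -0.82 14.11]
```

Joints are well inside their ranges. I'll go down beside the carton, with about 39 mm clearance.

>>> arm_command(
  series=[
    [0.1,-0.2,2,0,0,0],
    [0,-0.2,3,0,0,0],
    [0,-0.2,3,0,0,0],
    [0,-0.2,3,0,0,0],
    [0,0,2,0,0,0],
    [0,0,1.1,0,0,0],
    [0,0,0,0,0,0],
    [0,0,0,0,0,0],
  ],
)

```text
clock: 3.35
position: [0.4707, 0.1991, 0.1311]
eef_rot: [0.0, 0.58, 0.814, 0.0]
wrist_force: [0.3, -0.3, -0.4]
opening: 0.0344
gripper_force: 0.0
```

>>> arm_command(
  series=[
    [-1,0,0,0,0,0],
    [-1,0,0,0,0,0],
    [-0.8,0,0,0,0,0],
    [-0.6,0,0,0,0,0],
    [-0.5,0,0,0,0,0],
    [-0.5,0,0,0,0,0],
    [-0.5,0,0,0,0,0],
    [-0.5,0,0,0,0,0],
  ],
)

```text
clock: 4.15
position: [0.4878, 0.1479, 0.1302]
eef_rot: [-0.0, 0.58, 0.815, -0.0]
wrist_force: [-0.9, 0.9, -0.4]
opening: 0.0344
gripper_force: 0.3
```

```bash
python3 -c "
from plant import r; from h import *
st(r)
c=r.camera('side'); cv2.imwrite('pics/side1.png',c['image'][100:330,150:450,::-1].repeat(2,0).repeat(2,1))"
```

```text
t 4.15 pos [0.4878 0.1479 0.1302] place mm [-11.7 163.1] xyaw 109.1 zt [-0. -0. -1.] q [ 0.29  0.27 -0.21  1.08 -0.    1.53] F [-0.9  0.9 -0.4] op 0.0344
```

View pics/side1.png

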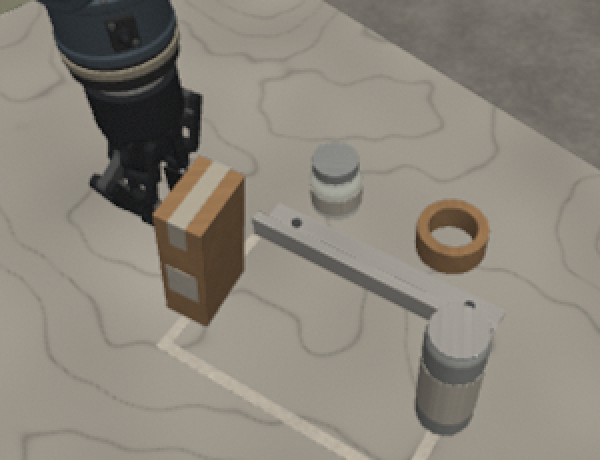

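The picture shows the fingers touching the outer face and the carton leaning slightly at its original spot. I'll keep pushing.

>>> arm_command(
  series=[
    [-0.5,0,0,0,0,0],
    [-0.5,0,0,0,0,0],
    [-0.5,0,0,0,0,0],
    [-0.5,0,0,0,0,0],
    [-0.5,0,0,0,0,0],
    [-0.5,0,0,0,0,0],
    [-0.5,0,0,0,0,0],
    [-0.3,0,0,0,0,0],
  ],
)

```text
clock: 5.0
position: [0.5003, 0.1119, 0.1303]
eef_rot: [0.0, 0.58, 0.814, -0.0]
wrist_force: [0.5, 0.1, -0.0]
opening: 0.0342
gripper_force: 0.0
```

```bash
python3 -c "
from plant import r; from h import *
st(r)
c=r.camera('side'); cv2.imwrite('pics/side2.png',c['image'][100:330,150:450,::-1].repeat(2,0).repeat(2,1))"
```

```text
t 5.0 pos [0.5003 0.1119 0.1303] place mm [ -8.5 125.1] xyaw 109.1 zt [ 0. -0. -1.] q [ 0.22  0.28 -0.21  1.08 -0.    1.46] F [ 0.5  0.1 -0. ] op 0.0342
```

View pics/side2.png

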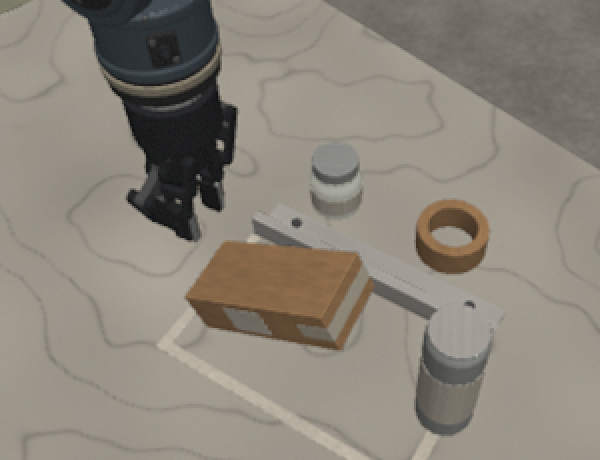

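The carton lies flat inside the outline, short of the fence, and the can is untouched. Next I'll raise and retreat to the robot's side, then turn to square up with the fence.

>>> arm_command(
  series=[
    [0,0,-2,0,0,0],
    [-1,-1,-2,0,0,0],
    [-1.5,-1.5,-1,0,0,0],
    [-1.5,-1.5,0,0,0,0],
    [-1.5,-1.5,0,0,0,0],
    [-1.5,-1.5,0,0,0,0],
    [-1.2,-1.5,0,0,0,0],
    [-0.5,-1.3,0,0,0,0],
  ],
  claw=1,
)

```text
clock: 5.85
position: [0.4355, -0.0027, 0.1803]
eef_rot: [0.0, 0.58, 0.814, -0.0]
wrist_force: [0.9, 0.1, 0.7]
opening: 0.0853
gripper_force: 0.0
```

>>> arm_command(
  series=[
    [0,0,0,0,0,-0.15],
    [0,0,0,0,0,-0.15],
    [0,0,0,0,0,-0.15],
    [0,0,0,0,0,-0.15],
    [0,0,0,0,0,-0.15],
    [0,0,0,0,0,-0.15],
    [0,0,0,0,0,-0.15],
    [0,0,0,0,0,-0.15],
  ],
)

```text
clock: 6.65
position: [0.4358, -0.0016, 0.1803]
eef_rot: [0.0, 0.016, 1.0, 0.0]
wrist_force: [-0.3, -0.3, -0.6]
opening: 0.0854
gripper_force: 0.0
```

```bash
python3 -c "
from plant import r; from h import *
st(r)
c=r.camera('top'); np.savez('top1.npz',**c); cv2.imwrite('pics/top1.png',cv2.resize(c['image'][140:290,240:420,::-1],None,fx=4,fy=4,interpolation=cv2.INTER_CUBIC))"
```

```text
t 6.65 pos [ 0.4358 -0.0016  0.1803] place mm [-99.4  31.3] xyaw 178.2 zt [ 0.  0. -1.] q [-0.    0.1  -0.3   1.17  0.    0.03] F [-0.3 -0.3 -0.6] op 0.0854
```

View pics/top1.png

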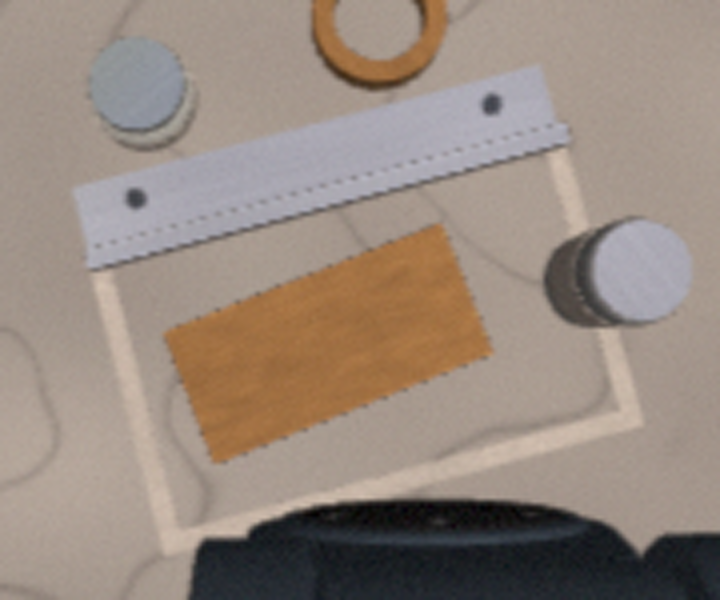

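The carton's lying top has corners at about (164,331), (441,224), (491,350) and (214,463) in the crop. It is tilted about 5° to the fence, with its can end nearer.

```bash
cat > m.py <<'E'
from h import *
def carton(fn):
    c=np.load(fn); im=c["image"]; hsv=cv2.cvtColor(im,cv2.COLOR_RGB2HSV)
    m=((hsv[...,1]>95)&(hsv[...,0]<25)&(hsv[...,2]>90)).astype(np.uint8); m[:172]=0; m[300:]=0; m[:,:250]=0; m[:,:][:,420:]=0
    k=max(cv2.findContours(m,cv2.RETR_EXTERNAL,cv2.CHAIN_APPROX_NONE)[0],key=cv2.contourArea)
    P=(E@(ray(c,k[:,0],.05)[:,:2]-O).T).T*1e3
    b=cv2.minAreaRect(P.astype(np.float32)); print("rect",b,"\n",cv2.boxPoints(b).round(1))
E
python3 -c "
from plant import r; from m import *
carton('top1.npz'); st(r)
for p in [(-.075,.05,.02),(-.075,.045,.02)]: st(r,list(O+E.T@np.array(p[:2]))+[p[2]])"
```

```text
rect ((4.840433120727539, 22.651107788085938), (79.04622650146484, 168.73226928710938), 6.478020191192627) 
 [[-43.9 102. ]
 [-24.9 -65.6]
 [ 53.6 -56.7]
 [ 34.6 110.9]]
t 6.7 pos [ 0.4358 -0.0016  0.1803] place mm [-99.5  31.3] xyaw 178.8 zt [-0.  0. -1.] q [-0.    0.1  -0.3   1.17  0.    0.02] F [-0.2  0.  -1.6] op 0.0853
t 6.7 pos [ 0.4358 -0.0016  0.1803] place mm [-99.5  31.3] xyaw 178.8 zt [-0.  0. -1.] q [-0.    0.1  -0.3   1.17  0.    0.02] F [-0.2  0.  -1.6] op 0.0853
shift cm [-1.85  2.46 16.03]
t 6.7 pos [ 0.4358 -0.0016  0.1803] place mm [-99.5  31.3] xyaw 178.8 zt [-0.  0. -1.] q [-0.    0.1  -0.3   1.17  0.    0.02] F [-0.2  0.  -1.6] op 0.0853
shift cm [-1.99  1.98 16.03]
```

>>> arm_command(
  series=[
    [0,0,0,0,0,-0.137],
    [0,0,0,0,0,-0.137],
    [-0.5,-0.4,3,0,0,0],
    [-0.5,-0.4,4,0,0,0],
    [-0.4,0,4,0,0,0],
    [0,0,3,0,0,0],
    [0,0,2,0,0,0],
    [0,0,1,0,0,0],
  ],
)

```text
clock: 7.5
position: [0.4503, -0.0061, 0.0087]
eef_rot: [-0.001, -0.117, 0.993, 0.0]
wrist_force: [-0.0, 0.8, 1.3]
opening: 0.0854
gripper_force: 0.0
```

```bash
python3 -c "
from plant import r; from h import *
st(r)"
```

```text
t 7.5 pos [ 0.4503 -0.0061  0.0087] place mm [-86.5  23.3] xyaw -166.6 zt [-0.002  0.    -1.   ] q [-0.01  0.29 -0.54  0.74  0.   -0.25] F [-0.   0.8  1.3] op 0.0854
```

>>> arm_command(
  series=[
    [-1,0,0,0,0,0],
    [-1,0,0,0,0,0],
    [-0.8,0,0,0,0,0],
    [-0.6,0,0,0,0,0],
    [-0.6,0,0,0,0,0],
    [-0.6,0,0,0,0,0],
    [-0.6,0,0,0,0,0],
    [-0.5,0,0,0,0,0],
  ],
)

```text
clock: 8.3
position: [0.5073, 0.007, 0.0103]
eef_rot: [-0.0, -0.118, 0.993, -0.0]
wrist_force: [-2.8, -0.6, 2.5]
opening: 0.0855
gripper_force: 1.8
```

```bash
python3 -c "
from plant import r; from m import *
st(r); c=r.camera('top'); np.savez('top2.npz',**c); carton('top2.npz')"
```

```text
t 8.3 pos [0.5073 0.007  0.0103] place mm [-28.1  21.7] xyaw -166.5 zt [-0. -0. -1.] q [ 0.01  0.38 -0.4   0.79 -0.   -0.22] F [-2.8 -0.6  2.5] op 0.0855
rect ((57.420413970947266, -14.232528686523438), (111.18417358398438, 25.54538345336914), 77.36922454833984) 
 [[ 32.8 -65.7]
 [ 57.7 -71.3]
 [ 82.   37.2]
 [ 57.1  42.8]]
```

The gripper hides part of the carton, so that fit isn't valid. I'll trim the yaw by 1° and continue gently towards the fence.

>>> arm_command(
  series=[
    [-0.3,0,0,0,0,-0.017],
    [-0.3,0,0,0,0,0],
    [-0.3,0,0,0,0,0],
    [-0.2,0,0,0,0,0],
    [-0.2,0,0,0,0,0],
    [-0.1,0,0,0,0,0],
    [-0.1,0,0,0,0,0],
    [0,0,0,0,0,0],
  ],
)

```text
clock: 9.15
position: [0.5216, 0.0108, 0.0103]
eef_rot: [0.0, -0.126, 0.992, 0.0]
wrist_force: [-0.1, 0.5, -1.2]
opening: 0.0856
gripper_force: 0.4
```

```bash
python3 -c "
from plant import r; from h import *
st(r)
c=r.camera('side'); cv2.imwrite('pics/side3.png',cv2.resize(c['image'][170:330,210:410,::-1],None,fx=3.5,fy=3.5,interpolation=cv2.INTER_CUBIC))"
```

```text
t 9.15 pos [0.5216 0.0108 0.0103] place mm [-13.3  21.8] xyaw -165.5 zt [ 0.  0. -1.] q [ 0.02  0.41 -0.36  0.81  0.   -0.23] F [-0.1  0.5 -1.2] op 0.0856
```

View pics/side3.png

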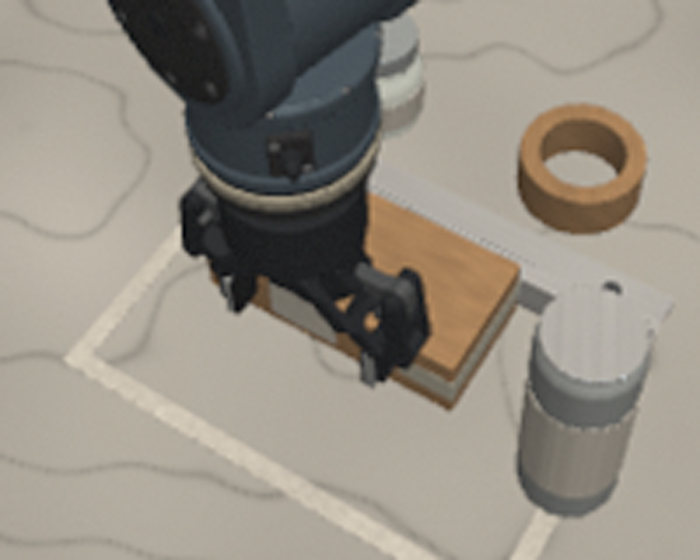

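The carton is square and very near the fence. There is no contact force yet, so I'll creep on until the force rises.

>>> arm_command(
  series=[
    [-0.1,0,0,0,0,0],
    [-0.1,0,0,0,0,0],
    [-0.1,0,0,0,0,0],
    [0,0,0,0,0,0],
    [0,0,0,0,0,0],
    [0,0,0,0,0,0],
    [0,0,0,0,0,0],
    [0,0,0,0,0,0],
  ],
)

```text
clock: 10.0
position: [0.5244, 0.0115, 0.0103]
eef_rot: [0.0, -0.126, 0.992, 0.0]
wrist_force: [-2.9, 0.0, 0.0]
opening: 0.0856
gripper_force: 1.3
```

>>> arm_command(
  series=[
    [-0.1,0,0,0,0,0],
    [-0.1,0,0,0,0,0],
    [0,0,0,0,0,0],
    [0,0,0,0,0,0],
    [0,0,0,0,0,0],
    [0,0,0,0,0,0],
    [0,0,0,0,0,0],
    [0,0,0,0,0,0],
  ],
)

```text
clock: 10.8
position: [0.5244, 0.0114, 0.0099]
eef_rot: [-0.002, -0.126, 0.992, -0.0]
wrist_force: [-14.0, -3.8, 8.7]
opening: 0.0854
gripper_force: 7.6
```

It is now pressed against the fence at about 14.5 N. I'll back off, rise and check for flushness.

>>> arm_command(
  series=[
    [0.5,0,0,0,0,0],
    [1,0,0,0,0,0],
    [2,0,0,0,0,0],
    [3,0,0,0,0,0],
    [3,0,-1,0,0,0],
    [2,0,-3,0,0,0],
    [0,0,-4,0,0,0],
    [0,0,0,0,0,0],
  ],
)

```text
clock: 11.6
position: [0.4169, -0.0171, 0.0945]
eef_rot: [0.003, -0.126, 0.992, -0.001]
wrist_force: [1.5, 0.3, -1.6]
opening: 0.0854
gripper_force: 0.0
```

```bash
python3 -c "
from plant import r; from m import *
st(r); c=r.camera('top'); np.savez('top3.npz',**c); carton('top3.npz'); cv2.imwrite('pics/top3.png',cv2.resize(c['image'][150:270,250:410,::-1],None,fx=5,fy=5,interpolation=cv2.INTER_CUBIC))"
```

```text
t 11.6 pos [ 0.4169 -0.0171  0.0945] place mm [-121.6   21. ] xyaw -165.5 zt [ 0.007 -0.    -1.   ] q [-0.04  0.12 -0.51  0.94  0.   -0.29] F [ 1.5  0.3 -1.6] op 0.0854
rect ((40.32628631591797, 18.93012237548828), (169.0545654296875, 78.69620513916016), 89.94367980957031) 
 [[  0.9 -65.6]
 [ 79.6 -65.6]
 [ 79.8 103.4]
 [  1.1 103.5]]
```

View pics/top3.png

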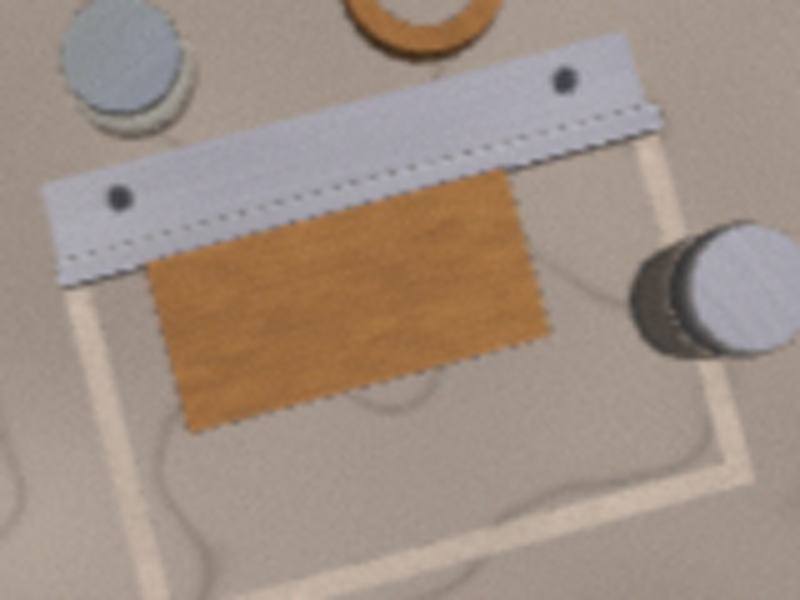

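The carton is flush along the fence: its long side is at x = 79.6 to 79.8 mm, parallel to within 0.1°, with no gap visible along (150,262)-(507,168). It lies wholly inside the outline (y -66 to +103). The can, jar and roll are unmoved and the robot is clear, so I'm handing in.

```bash
python3 -c "
from plant import r
print(r.finish_job())"
```

```text
the job is handed in; nothing more can be done
None
```

I tipped the carton flat inside the outline, pushed it flush against the fence and handed the job in at about 12 s; the can, jar and roll stayed where they were, and no verdict came back.

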